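# Read the round colour sample and dock the reader

### The arm

A 6-joint arm with a two-finger parallel gripper is mounted at the origin on the work surface. World frame = base frame: x ahead of the robot, y to its left, z up, the work surface at z = 0. Lengths are in m, angles in rad, forces in N, time in s.
With the tool pointing down it reaches from about 0.275 to 0.85 m from the base axis. Payload 5.2 kg.
Tool frame: the origin (TCP) lies at the very end of the fingers, on their centre line; the grasp point (between the pads) lies 19 mm behind it (hold_point_z is the distance from the TCP to the grasp point, in m); z points along the fingers, y is the line along which they close (so a half turn about z gives the same grasp; the last joint's range is limited). The gripper opens to 85 mm and grips with 20 to 120 N. Pads are 22 mm wide; open, the fingers measure 114 mm over their backs; the gripper's body (76 mm by 85 mm) begins 54 mm behind the grasp point. The pads swing forward as they close: fully open they stand 13 mm farther back than shut.
Start: joints at [-1.467, 0.259, 1.535, -0, 1.348, -0.203], TCP at [0.166, -0.524, 0.193] pointing down, gripper open.
Joint ranges: [-3.14, 3.14], [-0.91, 2.08], [0.19, 2.58], [-1.22, 4.36], [0.22, 2.71], [-3.12, 3.12]. Speed limits (rad/s): [2.57, 2.57, 3.14, 3.14, 3.14, 3.14].

### API

Orientations are given as a 3x3 rotation matrix whose columns are the frame's x, y, z axes.
In Python, from plant import observe, grab_frame, camera_params, close_job, hold_point_z gives the robot as it stands. The module is installed in compiled form; this text tells all that it offers.
- The arm moves only by the shell command python3 -m inch 'ROWS'. ROWS is a JSON object of lists of equal length, an entry for each row: "delta_pos": the shift along the tool's x, y, z in units of 0.075 m (1.0 is 0.075 m), a list of three; "rotation": the turn, a rotation vector about the tool's x, y, z in units of 90 degrees (1.0 is 90 degrees), a list of three; "fingers": the closure, from -1 (fully open) to 1 (shut). In form: {"delta_pos": [[dx, dy, dz], ...], "rotation": [[wx, wy, wz], ...], "fingers": [fingers, ...]}. A call has exactly 5 rows; each row shifts and turns the commanded pose from where the row before left it, along the tool's axes as they then stand; what a row does not reach is not made up. A row lasts 1/12 s, in which the tool goes at most 41.7 mm and 7.16 degrees, less where a joint would pass 70% of its speed; a pose out of reach is approached as far as the arm can. A call with a number of a shift or a turn outside -1 to 1 is refused whole. A call with a gripper value outside its range is refused whole. The fingers move at their own pace and stop on an object; the grip force is fixed at half the most. Time passes only in rows, so rows that do not move let the fingers close, or fill a call up. It gives the time, the measured TCP pose, the force, the opening and the grip force at its end, in the units of the state.
- observe(): the state, without advancing time (a new reading comes with each control period).
- grab_frame(name): name is "side" or "top" or "wrist"; returns the picture (480x640x3 uint8, red, green, blue); there is no depth.
- camera_params(name): a dict with "fx", "fy", "cx", "cy" (pixels), "k1" (the pictures are not rectified: a ray, as slopes to the right and down, at radius r is drawn at 1 + k1 r^2 times it, then the intrinsics apply), "R" (3x3) and "t" (3): a world point X has camera coordinates R X + t. Camera axes: x right, y down, z forward; pixel columns grow to the right and rows downward; lengths in m; the calibration is good to about 2 mm. A picture is of the moment at which its call begins: read the wrist's pose just before it. camera_params takes no time and is no camera call; for the wrist camera it gives the pose at the moment of the call.
- close_job(): hands the job in; it is judged then, once.
The state is a dict: "clock": time; "qpos": joint angles; "dq": joint speeds; "joint_torque": joint torques, N m; "ee_pos": TCP position; "eef_rot": TCP orientation; "contact_force": force on the tool from outside, world axes, zero at the start; "torque": the same for the moment, N m; "finger_gap": finger opening in m; "grasp_force": force on a finger pad.
Only numpy, scipy, OpenCV 4.12 (cv2) and the standard library are available. Lean on these libraries where they do the work, as an engineer would, in place of code of your own. Each camera call takes 0.05 s, during which the arm holds its last target. There are 200 camera calls.

### The job

Pick up the colour reader and hold it upright, pointing straight down and steady for about two seconds, over the middle of the round sample tile with its lower end about 3 cm above the coat; the coats are tacky, so touch none of the samples. Then slide the reader gently down, without dropping it, into the well of its charging dock until it is fully home and let go, leaving everything else on the table where it is.

Things in the scene. Friction and masses are not known exactly. Their poses are not given: they have to be found in the camera images.
- reader: handheld colour reader: an upright rectangular grey stick, 44 (its x) x 30 (its y) x 140 mm high (its z), standing on its end on the table at the start, about 180 g; origin centre of its lower end face, where the measuring aperture looks out downwards (-z); turned half round it fits just as well
- dock: white charging dock, fixed: a block 84 (x) x 70 (y) x 85 mm high with one rectangular well straight down from its top, 47 (x) x 33 mm (y) wide and 70 mm deep, with a 4 mm chamfer round its mouth, centred in the block; origin centre of the underside
- well_mouth (a point): centre of the dock well's mouth, 85 mm above the table, axes as the dock
- well_floor (a point): centre of the dock well's floor, 15 mm above the table, axes as the dock; the reader's lower end rests here when home
- tile_round: round sample tile, 70 mm diameter, 12 mm thick plywood with a cream coat, lying flat; origin centre of its underside
- tile_square: square sample tile, 70 x 70 x 12 mm, same material; origin centre of its underside
- tile_oblong: oblong sample tile, 84 (x) x 48 (y) x 12 mm, same material; origin centre of its underside
- paintbox_a: closed clear plastic paint box, 90 x 60 x 45 mm high, bystander; origin centre of underside, x along the 90 mm
- paintbox_b: closed clear plastic paint box, 90 x 60 x 45 mm high, bystander; origin centre of underside, x along the 90 mm
- paintbox_c: closed clear plastic paint box, 90 x 60 x 45 mm high, bystander; origin centre of underside, x along the 90 mm
- paintbox_d: closed clear plastic paint box, 90 x 60 x 45 mm high, bystander; origin centre of underside, x along the 90 mm
- cup: open plastic cup, 72 mm diameter, 80 mm high, bystander; origin centre of underside
- spatula: spatula lying flat, 190 mm long along its x, bystander; origin near the middle of its underside
Not all that is in view belongs to the job. Leave any green look-alike of the dock alone.

How it is judged:
On the way:
1. the reader is held upright and still over the middle of the round tile (within 18 mm sideways, lower end 4 to 63 mm above the coat, tilt under 0.2 rad) for one second (horizontal distance between reader and tile_round below 0.018 m and z of reader in the frame of tile_round between 0.016 and 0.075 m and angle between reader's own z axis and vertical below 0.2 rad and linear speed of reader below 0.03 m/s and angular speed of reader below 0.3 rad/s), for 1 s.
At the end, for the whole second after the job is handed in: The reader rests in the dock well, its lower end within 4 mm of the floor centre along each dock axis, upright within 0.08 rad and square to the dock within 0.12 rad (either way round); tiles lie within 20 mm, and paint boxes, cup and spatula within 30 mm, of their starts (x of reader in the frame of well_floor between -0.004 and 0.004 m and y of reader in the frame of well_floor between -0.004 and 0.004 m and z of reader in the frame of well_floor between -0.004 and 0.004 m and angle between reader's own z axis and vertical below 0.08 rad and angle between the x axis of reader and the x axis of dock, either way round below 0.12 rad and linear speed of reader below 0.02 m/s and distance of each of tile_round, tile_square, tile_oblong from where it was at the start of the episode below 0.02 m and distance of each of paintbox_a, paintbox_b, paintbox_c, paintbox_d, cup, spatula from where it was at the start of the episode below 0.03 m); the robot touches nothing.
It fails at once if a sample tile is touched by the reader or the robot (over 1 N) (contact force between any of tile_round, tile_square, tile_oblong and reader above 1 N or contact force between any of tile_round, tile_square, tile_oblong and the fingers above 1 N or contact force between any of tile_round, tile_square, tile_oblong and the arm above 1 N).
It fails at once if the reader is dropped or rammed into the dock (faster than 0.4 m/s inside the well) (horizontal distance between reader and well_floor below 0.02 m and z of reader in the frame of well_floor below 0.062 m and linear speed of reader above 0.4 m/s).
It also fails if it takes over 69 s, if anything falls off the work surface, if the arm or the gripper's body presses on something with over 40 N, if the wrist force passes 120 N, or if a joint passes its speed limit or range.

## Working session

There is one attempt and no reset: what is moved stays moved. The work goes in short steps, Python scripts to look and compute and a shell command to move; the robot and the scene stay as the last step left them, time stands still between calls to the robot, and variables do not carry over. Pictures are saved under pics/ and viewed, at most 10 in all, crops included, and the job is handed in when it is done.

```bash
mkdir -p pics
python3 - <<'E'
from plant import *
import cv2,numpy as np
s=observe();print(s['clock'],s['ee_pos'],np.round(s['eef_rot'],3).tolist(),s['finger_gap'],hold_point_z)
for n in ['top','side']:
    f=grab_frame(n);cv2.imwrite(f'pics/{n}0.png',f[:,:,::-1]);p=camera_params(n)
    print(n,{k:np.round(v,4).tolist() for k,v in p.items()})
E
```

```text
0.0 [ 0.16605286 -0.52370953  0.19169268] [[0.953, 0.302, -0.0], [0.302, -0.953, 0.002], [0.0, -0.002, -1.0]] 0.08529574417025818 0.0187
top {'fx': 455.871, 'fy': 455.871, 'cx': 313.994, 'cy': 239.3522, 'k1': -0.071, 'R': [[-0.0217, -0.9998, 0.0018], [-0.9845, 0.0211, -0.174], [0.1739, -0.0056, -0.9847]], 't': [-0.0286, 0.4821, 0.8305]}
side {'fx': 469.2274, 'fy': 469.2274, 'cx': 319.312, 'cy': 232.0345, 'k1': -0.0467, 'R': [[-0.805, -0.593, -0.0179], [-0.3861, 0.5466, -0.7431], [0.4504, -0.5913, -0.6689]], 't': [0.3714, 0.2933, 0.8586]}
```

View pics/top0.png

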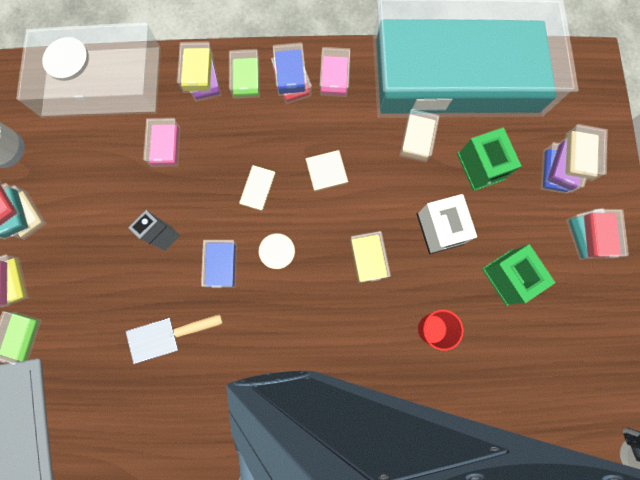

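View pics/side0.png

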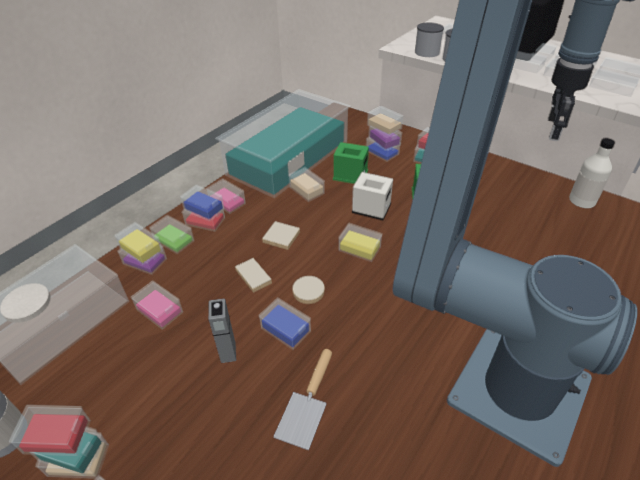

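The top view shows the reader's top at about (145,222), the round tile at (277,251) and the white dock at (447,222). 
- **Dock candidates:** white block (447,222), green blocks (490,158) and (519,274). The white one fits, because the green ones are look-alikes.
- **Round candidates:** cream disc (277,251) on the table and white disc (65,58) in the clear box. The cream disc on the table is the tile.

The side view agrees, with the reader at (222,330), the tile at (308,290) and the dock at (372,195).

```bash
cat > h.py <<'E'
from plant import *
import cv2,numpy as np
def ray(n,uv,p=None):
    p=p or camera_params(n);K=np.array([[p['fx'],0,p['cx']],[0,p['fy'],p['cy']],[0,0,1]])
    d=cv2.undistortPoints(np.float64(uv).reshape(-1,1,2),K,np.array([p['k1'],0,0,0.]))[:,0]
    R=np.array(p['R']);return -R.T@np.array(p['t']),np.c_[d,np.ones(len(d))]@R
def plane(n,uv,z,p=None):
    c,d=ray(n,uv,p);return c+d*((z-c[2])/d[:,2])[:,None]
E
python3 - <<'E'
from h import *
f=cv2.imread('pics/top0.png');crops=[cv2.resize(f[a-45:a+45,b-45:b+45],(400,400),interpolation=cv2.INTER_CUBIC) for b,a in[(150,228),(447,222)]]
cv2.imwrite('pics/crop.png',np.hstack(crops))
hsv=cv2.cvtColor(f,cv2.COLOR_BGR2HSV)
# tile
m=cv2.inRange(hsv,(0,0,150),(179,90,255))
cs,h=cv2.findContours(m,cv2.RETR_CCOMP,cv2.CHAIN_APPROX_NONE)
for c,hh in zip(cs,h[0]):
    A=cv2.contourArea(c)
    if A<80: continue
    (u,v),_,_=r=cv2.minAreaRect(c)
    if 100<v<290 and 120<u<490: print('hole' if hh[3]>=0 else 'out',round(u),round(v),A,plane('top',[(u,v)],.012)[0].round(4),'rect', np.round(r[1],1))
    if abs(u-277)<8 and abs(v-251)<8:
        P=plane('top',c[:,0],.012)[:,:2].astype(np.float32);print('tile',cv2.minEnclosingCircle(P),cv2.fitEllipse(P*1000))
    if hh[3]>=0 and abs(u-453)<12 and abs(v-221)<12:
        P=plane('top',c[:,0],.085)[:,:2].astype(np.float32);print('hole z.085',cv2.minAreaRect(P*1000))
E
```

```text
out 217 263 238.5 [0.4431 0.1531 0.012 ] rect [31.4 47.8]
out 276 250 995.5 [0.466  0.0363 0.012 ] rect [35. 36.]
tile ((0.4655526578426361, 0.03573703020811081), 0.03635110706090927) ((465.7855529785156, 35.7773323059082), (70.64601135253906, 70.86682891845703), 124.19218444824219)
out 370 257 1446.0 [ 0.4497 -0.1493  0.012 ] rect [48.4 32.4]
out 142 224 382.5 [0.526  0.3059 0.012 ] rect [15.6 24.7]
hole 142 224 243.5 [0.526  0.3059 0.012 ] rect [12.7 20.5]
out 447 222 2213.5 [ 0.5165 -0.3064  0.012 ] rect [49.  49.3]
out 257 187 974.5 [0.5961 0.0746 0.012 ] rect [25.  42.1]
out 326 170 1150.0 [ 0.6303 -0.0675  0.012 ] rect [34.5 35.5]
out 159 139 1189.0 [0.7061 0.2789 0.012 ] rect [30.4 44.6]
out 423 125 1657.0 [ 0.7239 -0.2728  0.012 ] rect [34.8 68.6]
```

View pics/crop.png

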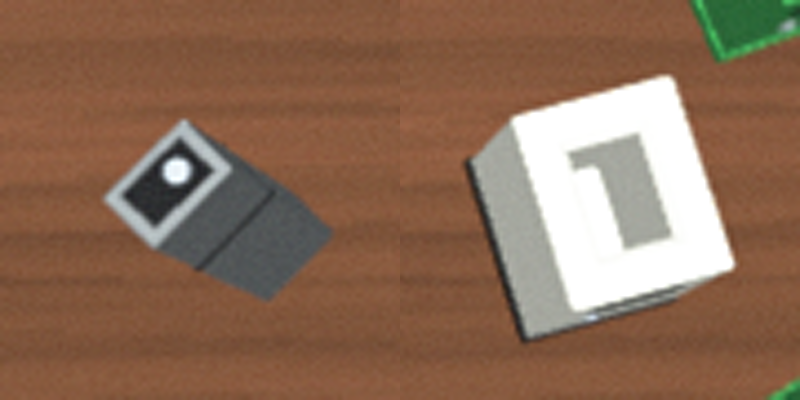

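The crop's left half shows the reader, with its light rim and window; its top face spans crop px (105–230, 120–250). The right half shows the white dock with its rectangular well at crop (625,190). Both identities are confirmed.

Run:
```python
from h import *
f=cv2.imread('pics/top0.png');g=cv2.cvtColor(f,cv2.COLOR_BGR2GRAY);hsv=cv2.cvtColor(f,cv2.COLOR_BGR2HSV)
def roi(m,b,a,r):
    o=np.zeros_like(m);o[a-r:a+r,b-r:b+r]=m[a-r:a+r,b-r:b+r];return o
def meas(m,z,name):
    c=max(cv2.findContours(m,cv2.RETR_EXTERNAL,cv2.CHAIN_APPROX_NONE)[0],key=cv2.contourArea)
    P=plane('top',c[:,0],z)[:,:2].astype(np.float32)*1000;r=cv2.minAreaRect(P)
    bx=cv2.boxPoints(r);e=[bx[1]-bx[0],bx[2]-bx[1]];l=max(e,key=np.linalg.norm)
    print(name,np.round(r[0],1),np.round(r[1],1),'long axis deg',np.degrees(np.arctan2(l[1],l[0]))%180)
sm=hsv[:,:,1];
for t in(200,215,225): meas(roi((g>t).astype(np.uint8)*255,447,222,40),.085,'dock%d'%t)
for t in(110,125,140): meas(roi(((g>t)&(sm<60)).astype(np.uint8)*255,144,224,24),.140,'reader%d'%t)
s=observe();print(s['ee_pos'],s['qpos'])
```

```text
dock200 [ 504.9 -293.5] [85.9 71.8] long axis deg 13.782569
dock215 [ 504.9 -293.6] [85.3 71.4] long axis deg 13.995034
dock225 [ 504.9 -293.4] [85.2 70.7] long axis deg 13.795283
reader110 [497.4 256.5] [29.7 44.6] long axis deg 135.69319
reader125 [498.3 256.5] [28.4 43.4] long axis deg 135.81259
reader140 [497.8 257. ] [28.4 42.2] long axis deg 135.73334
[ 0.16609719 -0.52375402  0.19176981] [-1.46676087e+00  2.59234092e-01  1.53599222e+00  2.18646462e-05
  1.34799125e+00 -2.02797166e-01]
```

Measured positions, with sizes matching the ones given:
- **Reader:** (0.498, 0.2567), x axis at 135.7°
- **Round tile:** (0.466, 0.036), 70.7 mm across
- **Dock:** (0.505, -0.2935), yaw 13.8°

I'm moving over the reader at a safe height.

```bash
python3 -m inch '{"delta_pos":[[0.245,-0.286,-0.04],[0.245,-0.286,-0.04],[0.245,-0.286,-0.04],[0.245,-0.286,0],[0.245,-0.286,0]],"rotation":[[0,0,0],[0,0,0],[0,0,0],[0,0,0],[0,0,0]],"fingers":[-1,-1,-1,-1,-1]}'
```

```text
clock: 0.52
ee_pos: [0.2215, -0.3929, 0.2012]
eef_rot: [[0.953, 0.302, -0.0], [0.302, -0.953, 0.001], [0.0, -0.001, -1.0]]
contact_force: [-0.3, -0.1, 1.3]
finger_gap: 0.0856
grasp_force: 0.0
```

```bash
python3 -m inch '{"delta_pos":[[0.245,-0.286,0],[0.245,-0.286,0],[0.245,-0.286,0],[0.245,-0.286,0],[0.245,-0.286,0]],"rotation":[[0,0,0],[0,0,0],[0,0,0],[0,0,0],[0,0,0]],"fingers":[-1,-1,-1,-1,-1]}' | sed -n 2p
python3 -m inch '{"delta_pos":[[0.245,-0.286,0],[0.245,-0.286,0],[0.245,-0.286,0],[0.245,-0.286,0],[0.245,-0.286,0]],"rotation":[[0,0,0],[0,0,0],[0,0,0],[0,0,0],[0,0,0]],"fingers":[-1,-1,-1,-1,-1]}' | sed -n 2p
python3 -m inch '{"delta_pos":[[0.245,-0.286,0],[0.245,-0.286,0],[0.245,-0.286,0],[0.245,-0.286,0],[0.245,-0.286,0]],"rotation":[[0,0,0],[0,0,0],[0,0,0],[0,0,0],[0,0,0]],"fingers":[-1,-1,-1,-1,-1]}'
```

```text
ee_pos: [0.2766, -0.2628, 0.2013]
ee_pos: [0.3317, -0.1328, 0.2013]
clock: 1.77
ee_pos: [0.3869, -0.0029, 0.2013]
eef_rot: [[0.953, 0.302, -0.0], [0.302, -0.953, -0.0], [-0.0, -0.0, -1.0]]
contact_force: [0.3, -1.0, -0.3]
finger_gap: 0.0856
grasp_force: 0.0
```

```bash
python3 -m inch '{"delta_pos":[[0.245,-0.286,0],[0.245,-0.286,0],[0.245,-0.286,0],[0.245,-0.286,0],[0.245,-0.286,0]],"rotation":[[0,0,-0.06],[0,0,0],[0,0,0],[0,0,0],[0,0,0]],"fingers":[-1,-1,-1,-1,-1]}' | sed -n 2,3p
python3 -m inch '{"delta_pos":[[0,0,0],[0,0,0],[0,0,0],[0,0,0],[0,0,0]],"rotation":[[0,0,-0.07],[0,0,-0.07],[0,0,-0.07],[0,0,-0.07],[0,0,-0.07]],"fingers":[-1,-1,-1,-1,-1]}' | sed -n 2,3p
python3 -m inch '{"delta_pos":[[0,0,0],[0,0,0],[0,0,0],[0,0,0],[0,0,0]],"rotation":[[0,0,-0.07],[0,0,-0.07],[0,0,-0.07],[0,0,-0.07],[0,0,-0.07]],"fingers":[-1,-1,-1,-1,-1]}' | sed -n 2,3p
python3 -m inch '{"delta_pos":[[0,0,0],[0,0,0],[0,0,0],[0,0,0],[0,0,0]],"rotation":[[0,0,-0.07],[0,0,-0.07],[0,0,-0.07],[0,0,-0.07],[0,0,0]],"fingers":[-1,-1,-1,-1,-1]}'
```

```text
ee_pos: [0.432, 0.1308, 0.2012]
eef_rot: [[0.921, 0.391, -0.001], [0.391, -0.921, -0.0], [-0.001, -0.0, -1.0]]
ee_pos: [0.4317, 0.1295, 0.2011]
eef_rot: [[0.576, 0.817, -0.001], [0.817, -0.576, -0.0], [-0.001, -0.001, -1.0]]
ee_pos: [0.4318, 0.1293, 0.2011]
eef_rot: [[0.065, 0.998, -0.001], [0.998, -0.065, -0.0], [-0.0, -0.001, -1.0]]
clock: 3.43
ee_pos: [0.4318, 0.1293, 0.2012]
eef_rot: [[-0.365, 0.931, -0.001], [0.931, 0.365, -0.0], [0.0, -0.001, -1.0]]
contact_force: [0.5, 0.1, 0.4]
finger_gap: 0.0858
grasp_force: 0.0
```

```bash
python3 -m inch '{"delta_pos":[[0,0,0],[0,0,0],[0,0,0],[0,0,0],[0,0,0]],"rotation":[[0,0,-0.0675],[0,0,-0.0675],[0,0,-0.0675],[0,0,-0.0675],[0,0,0]],"fingers":[-1,-1,-1,-1,-1]}' | sed -n 2,3p
python3 -m inch '{"delta_pos":[[0.14,0.458,0],[0.14,0.458,0],[0.14,0.458,0],[0.137,0.458,0],[0,0,0]],"rotation":[[0,0,0],[0,0,0],[0,0,0],[0,0,0],[0,0,0]],"fingers":[-1,-1,-1,-1,-1]}'
python3 - <<'E'
from h import *
s=observe();p=camera_params('wrist');f=grab_frame('wrist');cv2.imwrite('pics/w1.png',f[:,:,::-1])
print(s['ee_pos'],np.degrees(np.arctan2(s['eef_rot'][1][0],s['eef_rot'][0][0])))
R=np.array(p['R']);c=-R.T@np.array(p['t']);print(c,R.round(2).tolist())
E
```

```text
ee_pos: [0.4319, 0.1293, 0.2013]
eef_rot: [[-0.713, 0.701, -0.001], [0.701, 0.713, -0.0], [0.0, -0.0, -1.0]]
clock: 4.27
ee_pos: [0.5008, 0.2613, 0.2005]
eef_rot: [[-0.711, 0.704, 0.001], [0.704, 0.711, 0.003], [0.001, 0.002, -1.0]]
contact_force: [0.3, -0.6, 0.6]
finger_gap: 0.0853
grasp_force: 0.0
[0.50077342 0.26128204 0.20052246] 135.28803167975542
[0.45177017 0.30900407 0.38118966] [[0.7, 0.71, 0.0], [0.68, -0.68, 0.27], [0.19, -0.19, -0.96]]
```

View pics/w1.png

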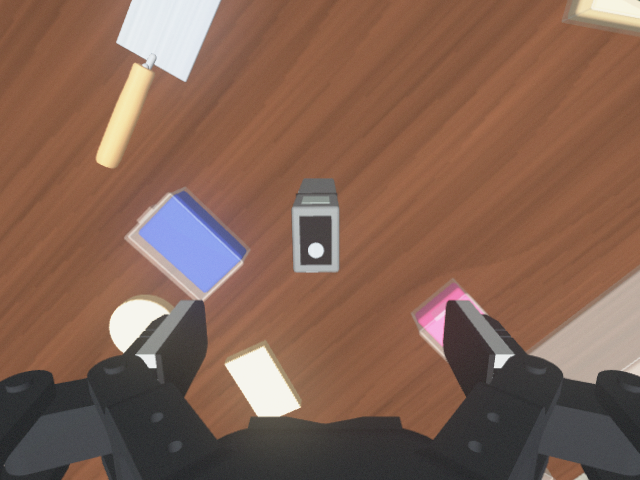

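The wrist view shows the reader's top between the fingers, centred near (316,239) and square to the tool. I'm ray-casting it at z=0.14 as a cross-check.

Run:
```python
from h import *
s=observe();print(s['ee_pos'],np.degrees(np.arctan2(s['eef_rot'][1][0],s['eef_rot'][0][0])))
f=cv2.imread('pics/w1.png');h=cv2.cvtColor(f,cv2.COLOR_BGR2HSV)
m=cv2.inRange(h,(0,0,135),(179,50,255));o=m*0;o[203:285,280:350]=m[203:285,280:350]
c=max(cv2.findContours(o,0,cv2.CHAIN_APPROX_NONE)[0],key=cv2.contourArea);print(cv2.boundingRect(c))
P=plane('wrist',c[:,0],.14)[:,:2].astype(np.float32)*1000;r=cv2.minAreaRect(P);b=cv2.boxPoints(r)
l=max([b[1]-b[0],b[2]-b[1]],key=np.linalg.norm);print(r,np.degrees(np.arctan2(l[1],l[0]))%180)
d=np.array([r[0][0]/1000,r[0][1]/1000,.091])-s['ee_pos'];print('tool units',np.array(s['eef_rot']).T@d/.075)
```

```text
[0.49926108 0.25893433 0.20039512] 135.34534332183418
(292, 206, 47, 67)
((495.5640563964844, 253.7504119873047), (28.903867721557617, 43.25952911376953), 45.85311508178711) 135.85309
tool units [-0.0148743  -0.08297372  1.45863632]
```

```bash
python3 -m inch '{"delta_pos":[[0,0,0.2],[0,0,0.2],[0,0,0.2],[0,0,0.2],[0,0,0.2]],"rotation":[[0,0,0],[0,0,0],[0,0,0],[0,0,0],[0,0,0]],"fingers":[-1,-1,-1,-1,-1]}' | sed -n 2,4p
python3 -m inch '{"delta_pos":[[0,0,0.15],[0,0,0.15],[0,0,0.15],[0,0,0],[0,0,0]],"rotation":[[0,0,0],[0,0,0],[0,0,0],[0,0,0],[0,0,0]],"fingers":[-1,-1,-1,-1,-1]}'
```

```text
ee_pos: [0.498, 0.2555, 0.1258]
eef_rot: [[-0.709, 0.705, -0.001], [0.705, 0.709, -0.001], [-0.0, -0.001, -1.0]]
contact_force: [0.9, 0.3, -0.2]
clock: 5.15
ee_pos: [0.4978, 0.2556, 0.0924]
eef_rot: [[-0.711, 0.703, -0.002], [0.703, 0.711, -0.001], [0.001, -0.002, -1.0]]
contact_force: [-1.0, 0.9, 0.1]
finger_gap: 0.0852
grasp_force: 0.0
```

```bash
python3 -m inch '{"delta_pos":[[0,0,0],[0,0,0],[0,0,0],[0,0,0],[0,0,0]],"rotation":[[0,0,-0.005],[0,0,0],[0,0,0],[0,0,0],[0,0,0]],"fingers":[-0.2,0,0.1,0.2,0.3]}' | sed -n 6,7p
python3 -m inch '{"delta_pos":[[0,0,0],[0,0,0],[0,0,0],[0,0,0],[0,0,0]],"rotation":[[0,0,0],[0,0,0],[0,0,0],[0,0,0],[0,0,0]],"fingers":[0.5,0.7,1,1,1]}' | sed -n 6,7p
python3 -m inch '{"delta_pos":[[0,0,0],[0,0,0],[0,0,0],[0,0,0],[0,0,0]],"rotation":[[0,0,0],[0,0,0],[0,0,0],[0,0,0],[0,0,0]],"fingers":[1,1,1,1,1]}'
```

```text
grasp_force: 0.6
grasp_force: 60.0
clock: 6.4
ee_pos: [0.4992, 0.2567, 0.0935]
eef_rot: [[-0.718, 0.696, 0.001], [0.696, 0.718, 0.0], [-0.001, 0.001, -1.0]]
contact_force: [-1.0, -1.4, 6.2]
finger_gap: 0.0281
grasp_force: 60.0
```

```bash
python3 -m inch '{"delta_pos":[[0,0,-0.1],[0,0,-0.2],[0,0,-0.3],[0,0,-0.3],[0,0,-0.3]],"rotation":[[0,0,0],[0,0,0],[0,0,0],[0,0,0],[0,0,0]],"fingers":[1,1,1,1,1]}'
python3 -m inch '{"delta_pos":[[0,0,-0.2],[0,0,-0.1],[0,0,0],[0,0,0],[0,0,0]],"rotation":[[0,0,0],[0,0,0],[0,0,0],[0,0,0],[0,0,0]],"fingers":[1,1,1,1,1]}'
python3 -m inch '{"delta_pos":[[-0.1,-0.14,0],[-0.17,-0.24,0],[-0.2,-0.28,0],[-0.2,-0.28,0],[-0.2,-0.28,0]],"rotation":[[0,0,0],[0,0,0],[0,0,0],[0,0,0],[0,0,0]],"fingers":[1,1,1,1,1]}' | sed -n 2,3p
python3 -m inch '{"delta_pos":[[-0.2,-0.28,0],[-0.2,-0.28,0],[-0.2,-0.28,0],[-0.17,-0.24,0],[-0.093,-0.123,0]],"rotation":[[0,0,0],[0,0,0],[0,0,0],[0,0,0],[0,0,0]],"fingers":[1,1,1,1,1]}'
```

```text
clock: 6.82
ee_pos: [0.4979, 0.2565, 0.1832]
eef_rot: [[-0.718, 0.696, -0.002], [0.696, 0.718, -0.0], [0.001, -0.002, -1.0]]
contact_force: [-0.0, 0.1, -2.2]
finger_gap: 0.0282
grasp_force: 59.5
clock: 7.23
ee_pos: [0.4977, 0.2563, 0.2037]
eef_rot: [[-0.718, 0.696, -0.003], [0.696, 0.718, -0.001], [0.001, -0.002, -1.0]]
contact_force: [-0.6, 0.7, -2.3]
finger_gap: 0.0276
grasp_force: 59.5
ee_pos: [0.4806, 0.1439, 0.204]
eef_rot: [[-0.719, 0.695, -0.002], [0.695, 0.719, -0.001], [0.001, -0.002, -1.0]]
clock: 8.07
ee_pos: [0.4641, 0.0329, 0.2042]
eef_rot: [[-0.717, 0.697, -0.003], [0.697, 0.717, -0.001], [0.001, -0.002, -1.0]]
contact_force: [0.3, 0.2, -2.5]
finger_gap: 0.0278
grasp_force: 59.7
```

```bash
python3 -m inch '{"delta_pos":[[0,0,0],[0,0,0],[0,0,0],[0,0,0],[0,0,0]],"rotation":[[0,0,0],[0,0,0],[0,0,0],[0,0,0],[0,0,0]],"fingers":[1,1,1,1,1]}'
python3 - <<'E'
from h import *
for n in('side','wrist'): f=grab_frame(n);cv2.imwrite(f'pics/{n}2.png',f[:,:,::-1])
cv2.imwrite('pics/m2.png',np.hstack([cv2.resize(cv2.imread(f'pics/{n}2.png'),(400,300)) if n=='wrist' else cv2.imread('pics/side2.png')[100:400,100:500] for n in('side','wrist')]))
E
```

```text
clock: 8.48
ee_pos: [0.4655, 0.0363, 0.205]
eef_rot: [[-0.719, 0.695, -0.0], [0.695, 0.719, 0.0], [0.0, -0.0, -1.0]]
contact_force: [-0.0, -0.2, -1.4]
finger_gap: 0.028
grasp_force: 59.7
```

View pics/m2.png

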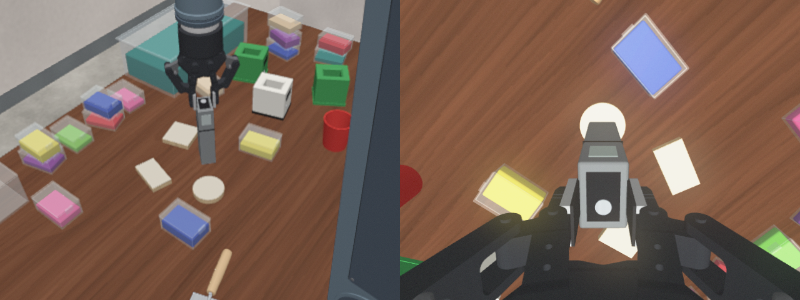

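The side crop shows the reader hanging upright with its lower end near full-image (308,263), above the round tile at (308,289). The wrist crop shows it firmly between the pads. I'll check the lower-end height by projection.

Run:
```python
from h import *
p=camera_params('side');R=np.array(p['R']);K=np.array([[p['fx'],0,p['cx']],[0,p['fy'],p['cy']],[0,0,1]])
a=np.radians(136);X=[[.4655+sx*.022*np.cos(a)-sy*.015*np.sin(a),.0363+sx*.022*np.sin(a)+sy*.015*np.cos(a),z] for z in(.1115,.2515) for sx in(1,-1) for sy in(1,-1)]
print(cv2.projectPoints(np.array(X),cv2.Rodrigues(R)[0],np.array(p['t']),K,np.array([p['k1'],0,0,0.]))[0][:,0].round(1).tolist())
f=cv2.imread('pics/side2.png');h=cv2.cvtColor(f,cv2.COLOR_BGR2HSV)
m=cv2.inRange(h,(0,0,40),(179,75,140));o=m*0;o[215:275,290:325]=m[215:275,290:325]
for c in cv2.findContours(o,0,1)[0]:
  if cv2.contourArea(c)>100: print(cv2.boundingRect(c), cv2.approxPolyDP(c,2,True)[:,0].tolist())
```

```text
[[315.2, 263.0], [300.6, 264.9], [311.8, 248.3], [297.7, 250.1], [313.4, 209.9], [297.2, 211.8], [309.7, 195.5], [294.2, 197.4]]
(296, 215, 20, 50) [[296, 215], [301, 263], [315, 262], [313, 215], [310, 216], [310, 223], [303, 225], [301, 216], [307, 215]]
```

```bash
python3 -m inch '{"delta_pos":[[0,0,0.2],[0,0,0.25],[0,0,0.25],[0,0,0.15],[0,0,0.08]],"rotation":[[0,0,0],[0,0,0],[0,0,0],[0,0,0],[0,0,0]],"fingers":[1,1,1,1,1]}' | sed -n 1,4p
for i in 1 2 3 4 5 6; do python3 -m inch '{"delta_pos":[[0,0,0],[0,0,0],[0,0,0],[0,0,0],[0,0,0]],"rotation":[[0,0,0],[0,0,0],[0,0,0],[0,0,0],[0,0,0]],"fingers":[1,1,1,1,1]}' | sed -n 1,3p; done
```

```text
clock: 9.0
ee_pos: [0.4645, 0.0362, 0.1338]
eef_rot: [[-0.719, 0.695, -0.003], [0.695, 0.719, 0.001], [0.002, -0.002, -1.0]]
contact_force: [-0.1, 0.3, -2.5]
clock: 9.42
ee_pos: [0.4663, 0.0356, 0.1363]
eef_rot: [[-0.718, 0.696, 0.002], [0.696, 0.718, -0.0], [-0.001, 0.001, -1.0]]
clock: 9.83
ee_pos: [0.4657, 0.0356, 0.1355]
eef_rot: [[-0.718, 0.696, 0.0], [0.696, 0.718, 0.0], [-0.0, 0.0, -1.0]]
clock: 10.25
ee_pos: [0.4657, 0.0356, 0.1355]
eef_rot: [[-0.718, 0.696, -0.0], [0.696, 0.718, 0.0], [0.0, -0.0, -1.0]]
clock: 10.67
ee_pos: [0.4657, 0.0356, 0.1355]
eef_rot: [[-0.718, 0.696, 0.0], [0.696, 0.718, -0.0], [-0.0, 0.0, -1.0]]
clock: 11.08
ee_pos: [0.4657, 0.0356, 0.1355]
eef_rot: [[-0.718, 0.696, 0.0], [0.696, 0.718, -0.0], [-0.0, -0.0, -1.0]]
clock: 11.5
ee_pos: [0.4657, 0.0356, 0.1355]
eef_rot: [[-0.718, 0.696, 0.0], [0.696, 0.718, -0.0], [-0.0, -0.0, -1.0]]
```

```bash
python3 -m inch '{"delta_pos":[[0,0,-0.15],[0,0,-0.3],[0,0,-0.4],[0,0,-0.3],[0,0,-0.15]],"rotation":[[0,0,0],[0,0,0],[0,0,0],[0,0,0],[0,0,0]],"fingers":[1,1,1,1,1]}' | sed -n 2,3p
python3 -m inch '{"delta_pos":[[0,0,0],[0,0,0],[0,0,0],[0,0,0],[0,0,0]],"rotation":[[0,0,-0.0643],[0,0,-0.0643],[0,0,-0.0643],[0,0,-0.0643],[0,0,-0.0643]],"fingers":[1,1,1,1,1]}' | sed -n 2,3p
python3 -m inch '{"delta_pos":[[0,0,0],[0,0,0],[0,0,0],[0,0,0],[0,0,0]],"rotation":[[0,0,-0.0643],[0,0,-0.0643],[0,0,-0.0643],[0,0,-0.0643],[0,0,-0.0643]],"fingers":[1,1,1,1,1]}' | sed -n 2,3p
python3 -m inch '{"delta_pos":[[0.02,-0.16,0],[0.03,-0.25,0],[0.04,-0.33,0],[0.04,-0.33,0],[0.04,-0.33,0]],"rotation":[[0,0,0],[0,0,0],[0,0,0],[0,0,0],[0,0,0]],"fingers":[1,1,1,1,1]}'
```

```text
ee_pos: [0.4671, 0.0354, 0.2362]
eef_rot: [[-0.719, 0.695, 0.005], [0.695, 0.719, -0.001], [-0.004, 0.003, -1.0]]
ee_pos: [0.4656, 0.0356, 0.233]
eef_rot: [[-0.967, 0.256, -0.0], [0.256, 0.967, 0.0], [0.0, 0.0, -1.0]]
ee_pos: [0.4656, 0.0356, 0.2329]
eef_rot: [[-0.97, -0.243, -0.0], [-0.243, 0.97, 0.0], [0.0, 0.0, -1.0]]
clock: 13.17
ee_pos: [0.4783, -0.0702, 0.233]
eef_rot: [[-0.971, -0.239, 0.0], [-0.239, 0.971, 0.0], [-0.0, -0.0, -1.0]]
contact_force: [0.5, -0.5, -2.7]
finger_gap: 0.0278
grasp_force: 59.7
```

```bash
python3 -m inch '{"delta_pos":[[0.04,-0.33,0],[0.04,-0.33,0],[0.04,-0.33,0],[0.04,-0.33,0],[0.04,-0.33,0]],"rotation":[[0,0,0],[0,0,0],[0,0,0],[0,0,0],[0,0,0]],"fingers":[1,1,1,1,1]}' | sed -n 2,3p
python3 -m inch '{"delta_pos":[[0.04,-0.33,0],[0.04,-0.33,0],[0.04,-0.33,0],[0.04,-0.25,0],[0.007,-0.096,0]],"rotation":[[0,0,0],[0,0,0],[0,0,0],[0,0,0],[0,0,0]],"fingers":[1,1,1,1,1]}' | sed -n 2,3p
python3 -m inch '{"delta_pos":[[0,0,0],[0,0,0],[0,0,0],[0,0,0],[0,0,0]],"rotation":[[0,0,0],[0,0,0],[0,0,0],[0,0,0],[0,0,0]],"fingers":[1,1,1,1,1]}' | sed -n 1,3p
python3 -m inch '{"delta_pos":[[0,0,0],[0,0,0],[0,0,0],[0,0,0],[0,0,0]],"rotation":[[0,0,0],[0,0,0],[0,0,0],[0,0,0],[0,0,0]],"fingers":[1,1,1,1,1]}' | sed -n 1,4p
python3 - <<'E'
from h import *
s=observe();print(np.array(s['ee_pos']),np.degrees(np.arctan2(s['eef_rot'][1][0],s['eef_rot'][0][0])),s['qpos'])
fs={}
for n in('top','side','wrist'): fs[n]=grab_frame(n)[:,:,::-1];cv2.imwrite(f'pics/{n}3.png',fs[n])
cv2.imwrite('pics/m3.png',np.hstack([cv2.resize(fs['side'][110:250,290:430],(400,400)),cv2.resize(fs['wrist'][100:400,170:470],(400,400))]))
E
```

```text
ee_pos: [0.4932, -0.1944, 0.2329]
eef_rot: [[-0.971, -0.238, -0.0], [-0.238, 0.971, 0.0], [0.0, 0.0, -1.0]]
ee_pos: [0.5048, -0.2963, 0.2324]
eef_rot: [[-0.972, -0.236, -0.001], [-0.236, 0.972, -0.001], [0.001, -0.001, -1.0]]
clock: 14.42
ee_pos: [0.5051, -0.2923, 0.2333]
eef_rot: [[-0.971, -0.24, 0.0], [-0.24, 0.971, 0.0], [-0.0, -0.0, -1.0]]
clock: 14.83
ee_pos: [0.505, -0.2934, 0.233]
eef_rot: [[-0.971, -0.239, -0.0], [-0.239, 0.971, -0.0], [0.0, 0.0, -1.0]]
contact_force: [-0.4, -0.6, -2.2]
[ 0.50500415 -0.29340382  0.23301851] -166.19726383108932 [-7.17180923e-01  2.97661784e-01  1.38311160e+00 -1.74568719e-05
  1.46083433e+00 -2.52887853e+00]
```

View pics/m3.png

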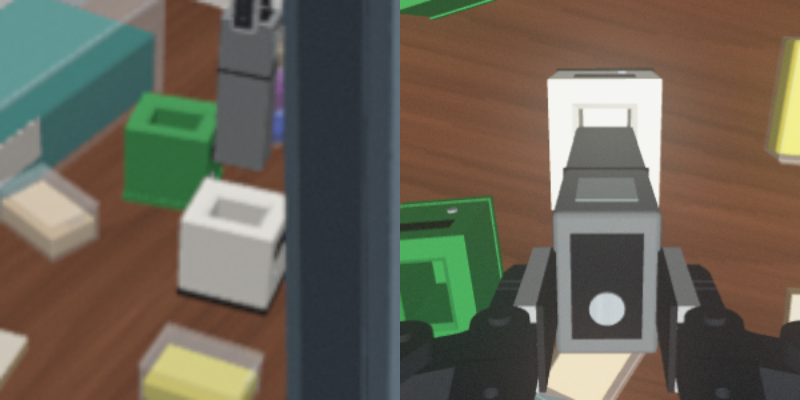

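The side view shows the reader above and behind the dock mouth, with the dock top at about full-image (372,183). The wrist view shows its lower end centred left to right on the dock's width. I'll measure the reader in the hand and the dock from the wrist picture.

Run:
```python
from h import *
s=observe();R=np.array(s['eef_rot']);e=np.array(s['ee_pos'])
f=cv2.imread('pics/wrist3.png');h=cv2.cvtColor(f,cv2.COLOR_BGR2HSV);g=cv2.cvtColor(f,cv2.COLOR_BGR2GRAY)
# dock white top: left/right edge columns & top edge
m=(g>225).astype(np.uint8)*255;o=m*0;o[150:262,270:380]=m[150:262,270:380]
c=np.vstack([x for x in cv2.findContours(o,0,1)[0] if cv2.contourArea(x)>60]);P=plane('wrist',c[:,0],.085)
T=(P-e)@R;print('dock in tool mm: x',T[:,0].min()*1e3,T[:,0].max()*1e3,'y',T[:,1].min()*1e3,T[:,1].max()*1e3)
# reader top rim
m=cv2.inRange(h,(0,0,105),(179,40,190));o=m*0;o[255:366,284:366]=m[255:366,284:366]
x=255
print([ (v,np.flatnonzero(g[v,270:370]>0)[0],) for v in()])
for v in(275,300,340): print(v,g[v,272:300].tolist(),g[v,352:380].tolist())
for u in(305,325,345): print(u,g[245:285,u].tolist(),'|',g[352:372,u].tolist())
```

```text
dock in tool mm: x -40.81405783264297 42.13278073580076 y -36.155078292580775 33.316234352630204
[]
275 [94, 92, 91, 94, 95, 94, 96, 95, 94, 95, 95, 94, 94, 121, 134, 145, 148, 154, 155, 156, 155, 157, 157, 156, 154, 134, 106, 96] [95, 146, 156, 159, 155, 156, 156, 156, 154, 153, 150, 143, 137, 109, 96, 95, 93, 95, 94, 94, 93, 94, 92, 93, 92, 93, 95, 94]
300 [110, 114, 114, 113, 113, 116, 110, 81, 56, 50, 57, 55, 52, 50, 52, 105, 140, 151, 154, 152, 156, 154, 153, 153, 152, 134, 78, 57] [119, 147, 154, 154, 154, 154, 152, 153, 155, 145, 124, 73, 52, 53, 53, 52, 52, 51, 69, 107, 112, 114, 112, 111, 113, 112, 112, 112]
340 [123, 76, 67, 73, 69, 62, 54, 53, 52, 52, 49, 55, 59, 55, 54, 53, 106, 138, 152, 154, 152, 152, 152, 153, 152, 153, 113, 68] [142, 154, 151, 151, 152, 153, 155, 154, 145, 123, 75, 53, 49, 52, 52, 54, 55, 52, 50, 51, 61, 70, 68, 66, 71, 95, 188, 210]
305 [121, 124, 123, 121, 156, 157, 119, 95, 99, 92, 96, 91, 95, 107, 120, 134, 144, 148, 151, 156, 155, 158, 155, 158, 156, 156, 158, 157, 154, 140, 96, 61, 63, 63, 59, 59, 64, 62, 62, 60] | [62, 64, 111, 155, 153, 153, 153, 150, 154, 155, 151, 147, 156, 204, 228, 227, 228, 227, 226, 227]
325 [124, 123, 124, 123, 155, 158, 121, 95, 93, 95, 95, 95, 96, 108, 123, 135, 144, 146, 151, 155, 157, 159, 157, 155, 156, 157, 157, 157, 159, 138, 95, 63, 63, 60, 61, 59, 64, 62, 63, 62] | [64, 73, 120, 154, 155, 153, 152, 156, 155, 154, 152, 147, 156, 203, 228, 228, 226, 228, 227, 227]
345 [123, 122, 121, 121, 153, 158, 117, 95, 94, 95, 93, 93, 97, 107, 127, 139, 143, 148, 154, 157, 158, 156, 158, 156, 157, 158, 158, 157, 156, 141, 96, 63, 64, 60, 63, 60, 64, 62, 60, 62] | [61, 72, 117, 155, 155, 156, 152, 153, 152, 155, 151, 145, 139, 144, 149, 148, 148, 146, 150, 158]
```

Run:
```python
from h import *
s=observe();R=np.array(s['eef_rot']);e=np.array(s['ee_pos'])
P=plane('wrist',[(287,300),(362.3,300),(288,340),(361.5,340),(325,259),(325,364.5)],.2795)
print(((P-e)@R*1e3).round(1))
# dock from wrist: side edges & far edge on a few lines; and top camera again
g=cv2.cvtColor(cv2.imread('pics/wrist3.png'),cv2.COLOR_BGR2GRAY)
for v in(165,180,200,215):
    w=np.flatnonzero(g[v,265:390]>190)+265;print(v,w.min(),w.max(),((plane('wrist',[(w.min()-.5,v),(w.max()+.5,v)],.085)-e)@R*1e3).round(1).tolist())
print(g[145:185,300].tolist())
# well hole edges row
print(g[185,290:365].tolist())
```

```text
[[  7.  -13.8 -46.5]
 [  7.   13.8 -46.5]
 [ -9.3 -13.8 -46.5]
 [ -9.3  13.9 -46.5]
 [ 22.9   0.1 -46.5]
 [-19.8   0.1 -46.5]]
165 281 366 [[37.3, -36.2, 148.0], [37.3, 33.9, 148.0]]
180 281 365 [[25.1, -36.5, 148.0], [25.1, 33.5, 148.0]]
200 282 364 [[8.4, -36.2, 148.0], [8.4, 33.1, 148.0]]
215 282 364 [[-4.4, -36.6, 148.0], [-4.4, 33.5, 148.0]]
[104, 102, 102, 105, 106, 107, 91, 82, 136, 156, 155, 133, 122, 146, 221, 243, 245, 245, 245, 245, 245, 245, 245, 245, 245, 245, 245, 245, 245, 245, 245, 245, 237, 227, 232, 233, 233, 233, 234, 233]
[245, 245, 245, 245, 245, 245, 245, 245, 244, 236, 234, 233, 232, 223, 166, 151, 150, 230, 244, 245, 245, 245, 245, 245, 245, 245, 245, 245, 245, 245, 245, 245, 245, 245, 245, 245, 245, 245, 245, 245, 245, 246, 245, 245, 245, 245, 245, 245, 245, 245, 208, 154, 147, 200, 226, 229, 230, 231, 242, 245, 245, 245, 245, 245, 245, 245, 245, 245, 245, 245, 245, 245, 245, 245, 245]
```

```bash
python3 -m inch '{"delta_pos":[[-0.007,-0.01,0.1],[0,0,0.15],[0,0,0.15],[0,0,0.12],[0,0,0.08]],"rotation":[[0,0,0],[0,0,0],[0,0,0],[0,0,0],[0,0,0]],"fingers":[1,1,1,1,1]}' | sed -n 2p
python3 -m inch '{"delta_pos":[[0,0,0],[0,0,0],[0,0,0],[0,0,0],[0,0,0]],"rotation":[[0,0,0],[0,0,0],[0,0,0],[0,0,0],[0,0,0]],"fingers":[1,1,1,1,1]}'
python3 - <<'E'
from h import *
fs={}
for n in('top','side','wrist'): fs[n]=grab_frame(n)[:,:,::-1];cv2.imwrite(f'pics/{n}4.png',fs[n])
cv2.imwrite('pics/m4.png',np.hstack([cv2.resize(fs['side'][130:230,325:425],(400,400)),cv2.resize(fs['wrist'][100:300,220:420],(400,400))]))
E
```

```text
ee_pos: [0.5048, -0.2933, 0.1855]
clock: 15.82
ee_pos: [0.506, -0.2943, 0.1887]
eef_rot: [[-0.971, -0.239, 0.001], [-0.239, 0.971, -0.001], [-0.001, -0.001, -1.0]]
contact_force: [1.1, -0.3, -1.6]
finger_gap: 0.0281
grasp_force: 59.8
```

View pics/m4.png

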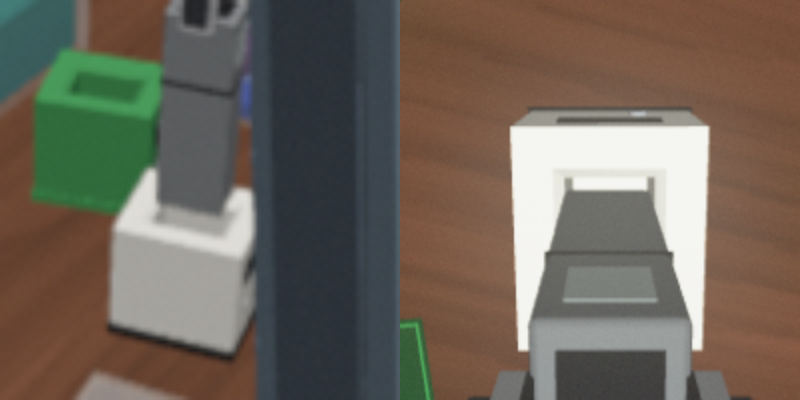

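The side crop shows the reader's lower end just above the mouth and inside its outline. In the wrist crop the reader's lower end centres at 611 and the well at 610, so they are aligned. I'm lowering slowly and watching the force.

```bash
python3 -m inch '{"delta_pos":[[0,0,0.04],[0,0,0.05],[0,0,0.05],[0,0,0.05],[0,0,0.03]],"rotation":[[0,0,0],[0,0,0],[0,0,0],[0,0,0],[0,0,0]],"fingers":[1,1,1,1,1]}'
```

```text
clock: 16.38
ee_pos: [0.5054, -0.2938, 0.1706]
eef_rot: [[-0.971, -0.239, -0.001], [-0.239, 0.971, 0.001], [0.001, 0.001, -1.0]]
contact_force: [-0.7, 0.8, -2.4]
finger_gap: 0.0279
grasp_force: 59.8
```

```bash
python3 -m inch '{"delta_pos":[[0,0,0.05],[0,0,0.05],[0,0,0.05],[0,0,0.05],[0,0,0.05]],"rotation":[[0,0,0],[0,0,0],[0,0,0],[0,0,0],[0,0,0]],"fingers":[1,1,1,1,1]}'
```

```text
clock: 16.8
ee_pos: [0.5057, -0.294, 0.1523]
eef_rot: [[-0.971, -0.238, -0.0], [-0.238, 0.971, 0.0], [0.0, 0.0, -1.0]]
contact_force: [-0.3, 0.6, -2.1]
finger_gap: 0.028
grasp_force: 59.8
```

```bash
python3 -m inch '{"delta_pos":[[0,0,0.05],[0,0,0.05],[0,0,0.05],[0,0,0.05],[0,0,0.05]],"rotation":[[0,0,0],[0,0,0],[0,0,0],[0,0,0],[0,0,0]],"fingers":[1,1,1,1,1]}'
```

```text
clock: 17.22
ee_pos: [0.5057, -0.2941, 0.1337]
eef_rot: [[-0.971, -0.238, 0.0], [-0.238, 0.971, -0.0], [-0.0, -0.0, -1.0]]
contact_force: [-0.5, -0.4, -2.5]
finger_gap: 0.0279
grasp_force: 59.8
```

Free so far. About 25 mm remains.

```bash
python3 -m inch '{"delta_pos":[[0,0,0.05],[0,0,0.05],[0,0,0.05],[0,0,0.05],[0,0,0.05]],"rotation":[[0,0,0],[0,0,0],[0,0,0],[0,0,0],[0,0,0]],"fingers":[1,1,1,1,1]}' | sed -n 2,4p
python3 -m inch '{"delta_pos":[[0,0,0.02],[0,0,0.02],[0,0,0.01],[0,0,0],[0,0,0]],"rotation":[[0,0,0],[0,0,0],[0,0,0],[0,0,0],[0,0,0]],"fingers":[1,1,1,1,1]}'
```

```text
ee_pos: [0.5057, -0.2941, 0.1149]
eef_rot: [[-0.971, -0.239, 0.0], [-0.239, 0.971, 0.0], [-0.0, -0.0, -1.0]]
contact_force: [-0.2, -0.9, -2.3]
clock: 18.05
ee_pos: [0.5058, -0.2941, 0.1116]
eef_rot: [[-0.971, -0.239, 0.0], [-0.239, 0.971, -0.0], [-0.0, -0.0, -1.0]]
contact_force: [-0.5, -0.7, -1.9]
finger_gap: 0.0276
grasp_force: 59.8
```

```bash
python3 -m inch '{"delta_pos":[[0,0,0.013],[0,0,0.013],[0,0,0],[0,0,0],[0,0,0]],"rotation":[[0,0,0],[0,0,0],[0,0,0],[0,0,0],[0,0,0]],"fingers":[1,1,1,1,1]}' | sed -n 2,4p
python3 -m inch '{"delta_pos":[[0,0,0.013],[0,0,0.013],[0,0,0],[0,0,0],[0,0,0]],"rotation":[[0,0,0],[0,0,0],[0,0,0],[0,0,0],[0,0,0]],"fingers":[1,1,1,1,1]}' | sed -n 2,4p
```

```text
ee_pos: [0.5057, -0.294, 0.1096]
eef_rot: [[-0.971, -0.239, 0.0], [-0.239, 0.971, 0.0], [-0.0, -0.0, -1.0]]
contact_force: [0.7, 0.6, -1.9]
ee_pos: [0.5061, -0.2945, 0.1085]
eef_rot: [[-0.971, -0.238, 0.001], [-0.238, 0.971, -0.001], [-0.001, -0.001, -1.0]]
contact_force: [-0.6, -0.0, 5.6]
```

Floor contact came at TCP z = 0.1085, exactly the predicted home height. I'm releasing and retreating.

```bash
python3 -m inch '{"delta_pos":[[0,0,0],[0,0,0],[0,0,0],[0,0,0],[0,0,0]],"rotation":[[0,0,0],[0,0,0],[0,0,0],[0,0,0],[0,0,0]],"fingers":[0.3,0.2,0.1,-0.2,-0.5]}' | sed -n 2,7p
python3 -m inch '{"delta_pos":[[0,0,0],[0,0,0],[0,0,0],[0,0,0],[0,0,0]],"rotation":[[0,0,0],[0,0,0],[0,0,0],[0,0,0],[0,0,0]],"fingers":[-0.8,-1,-1,-1,-1]}' | sed -n 2,7p
```

```text
ee_pos: [0.5055, -0.2939, 0.1072]
eef_rot: [[-0.971, -0.238, -0.001], [-0.238, 0.971, 0.001], [0.0, 0.001, -1.0]]
contact_force: [0.4, 0.4, 0.5]
finger_gap: 0.0614
grasp_force: 0.0
ee_pos: [0.5057, -0.2941, 0.1076]
eef_rot: [[-0.971, -0.238, 0.0], [-0.238, 0.971, 0.0], [-0.0, 0.0, -1.0]]
contact_force: [-0.1, 0.1, -0.5]
finger_gap: 0.0855
grasp_force: 0.0
```

```bash
python3 -m inch '{"delta_pos":[[0,0,-0.1],[0,0,-0.2],[0,0,-0.2],[0,0,-0.2],[0,0,-0.2]],"rotation":[[0,0,0],[0,0,0],[0,0,0],[0,0,0],[0,0,0]],"fingers":[-1,-1,-1,-1,-1]}' | sed -n 2,4p
python3 -m inch '{"delta_pos":[[0,0,-0.3],[0,0,-0.3],[0,0,-0.3],[0,0,-0.2],[0,0,0]],"rotation":[[0,0,0],[0,0,0],[0,0,0],[0,0,0],[0,0,0]],"fingers":[-1,-1,-1,-1,-1]}' | sed -n 2p
python3 -m inch '{"delta_pos":[[0,0,0],[0,0,0],[0,0,0],[0,0,0],[0,0,0]],"rotation":[[0,0,0],[0,0,0],[0,0,0],[0,0,0],[0,0,0]],"fingers":[-1,-1,-1,-1,-1]}'
python3 - <<'E'
from h import *
fs={n:grab_frame(n)[:,:,::-1] for n in('top','side','wrist')}
cv2.imwrite('pics/m5.png',np.hstack([cv2.resize(fs['side'][110:250,290:430],(400,400)),cv2.resize(fs['wrist'],(400,400))]))
g=cv2.cvtColor(fs['wrist'],cv2.COLOR_BGR2HSV);cv2.imwrite('pics/w5.png',fs['wrist']);cv2.imwrite('pics/top5.png',fs['top'])
# tiles and other unmoved items: centroids before/after
a=cv2.imread('pics/top0.png');b=fs['top']
for u,v in[(277,251),(257,187),(326,170),(218,263),(370,257),(162,140),(200,325)]:
    print((u,v),cv2.absdiff(a[v-22:v+22,u-22:u+22],b[v-22:v+22,u-22:u+22]).mean().round(1))
E
```

```text
ee_pos: [0.5057, -0.2941, 0.1764]
eef_rot: [[-0.971, -0.239, 0.0], [-0.239, 0.971, -0.0], [-0.0, -0.0, -1.0]]
contact_force: [-0.2, -0.1, -0.4]
ee_pos: [0.5072, -0.2953, 0.2624]
clock: 20.97
ee_pos: [0.5053, -0.2937, 0.2565]
eef_rot: [[-0.971, -0.238, -0.002], [-0.238, 0.971, 0.001], [0.001, 0.002, -1.0]]
contact_force: [0.5, -0.8, 0.2]
finger_gap: 0.0854
grasp_force: 0.0
(277, 251) 3.0
(257, 187) 3.3
(326, 170) 3.2
(218, 263) 5.4
(370, 257) 4.0
(162, 140) 5.3
(200, 325) 4.7
```

View pics/m5.png

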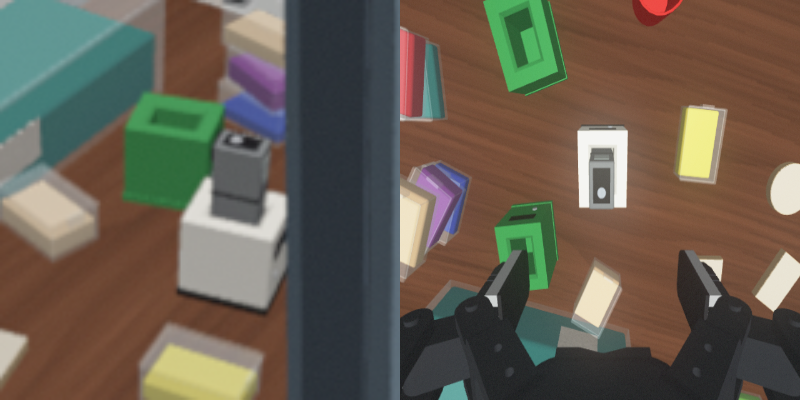

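The side crop shows the reader standing upright in the white dock, about half its length above the mouth. The wrist crop shows it square in the well at (601,180), with the neighbours undisturbed and the gripper clear. Handing in.

```bash
python3 -c "
from plant import *
print(close_job())"
```

```text
the job is handed in; nothing more can be done
None
```

I held the reader still over the round tile for over two seconds, its lower end about 3 cm above the coat, then lowered it fully home in the white dock, let go and handed in; nothing else appeared to move, and no verdict came back.

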